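Feel which staple tin is fuller

TASK

One of the two look-alike round tins is nearly full of staple strips and the other is nearly used up. Lift the left one clear of the desk and tilt it slowly, about 30 degrees, to feel how much weight shifts in it, stand it back upright on the desk, then do the same with the right one. Finish with the fuller tin standing in the wooden tray and the other one upright on the bare desk, without dropping a tin or shifting the other things lying about.

Things in the scene. Friction and masses are not known exactly. Their poses are not given: they have to be found in the camera images.
- tin_left: The left one (larger y): plain metal round tin, lid fixed shut, 60 mm across, 58 mm high; origin at the centre of its underside, z up. Tin alone 90 g. Loose in it, unseen, slides a rigid block of staple strips, toward the low side as it tilts: fuller tin 330 to 410 g in all, block up to 5 mm off the middle; nearly used-up tin 111 to 119 g, up to 13 mm. Either tin may be the fuller.
- tin_right: The right one, between the left tin and the tray, looks the same: plain metal round tin, lid fixed shut, 60 mm across, 58 mm high; origin at the centre of its underside, z up. Its contents: as told for the left tin, one of the two being the fuller.
- tray: square shallow tray of light wood, fixed to the desk on the right side, 130 x 130 mm, 14 mm high, walls 4 mm; origin at the centre of its underside
- tray_in (a point): centre of the tray's inner floor, 4 mm above the desk
- stapler: black desk stapler, 132 x 36 x 47 mm, lying beyond the tray; origin at the centre of its underside. To be left alone
- flat_tin: flat rectangular hinged tin, 69 x 98 x 26 mm (not one of the two round tins); origin at the centre of its underside. To be left alone
- tape_roll: roll of paper tape lying flat, 50 mm across, 15 mm high; origin at the centre of its underside. To be left alone
- mouse: white computer mouse, 114 x 58 x 22 mm; origin at the centre of its underside. To be left alone
- usb_stick: small black memory stick, 54 x 18 x 8 mm; origin at the centre of its underside. To be left alone
Mind the look-alikes: they are no part of the job. What is shaped like the tin_left but green is not meant.

How it is judged:
By the outcome, as a careful person would: the job done as asked, in the order asked, and still so for the second after the job is handed in, with the robot touching nothing.
It also fails if it takes over 67 s, if anything falls off the work surface, if the arm or the gripper's body presses on something with over 40 N, if the wrist force passes 120 N, or if a joint passes its speed limit or range.

ROBOT

A 6-joint arm with a two-finger parallel gripper is mounted at the origin on a cart in front of the work surface, level with it; the furniture and walls round the work are solid. World frame = base frame: x ahead of the robot, y to its left, z up, the work surface at z = 0. Lengths are in mm, angles in degrees, forces in N, time in s.
With the tool pointing down it reaches from about 300 to 850 mm from the base axis. Payload 4.2 kg.
Tool frame: the origin (TCP) lies between the finger pads; the fingertips stand 11 mm ahead of it and the grasp point (between the pads) lies 8 mm behind it (env.tips_ahead is the distance from the TCP to the fingertips, in mm); z points along the fingers, y is the line along which they close (so a half turn about z gives the same grasp; the last joint's range is limited). The gripper opens to 91 mm and grips with 3 to 60 N. Pads are 32 mm wide; open, the fingers measure 118 mm over their backs; the gripper's body (76 mm by 178 mm) begins 60 mm behind the grasp point.
Start: joints at [66.406, 18.312, 89.639, -0, 72.044, -1.146], TCP at [219.569, 531.443, 224.976] pointing down, gripper open.
Joint ranges: [-177.97, 177.97], [-48.28, 115.42], [12.27, 149.76], [-77.06, 257.06], [2.81, 150.46], [-146.56, 146.56]. Speed limits (degrees/s): [147.25, 147.25, 180, 180, 180, 180].

INTERFACE

Orientations are given as [roll, pitch, yaw] about the fixed x, y, z axes, in that order (R = Rz(yaw) Ry(pitch) Rx(roll)).
In Python, from workcell import env, cams gives the robot as it stands.
- The arm moves only by the tool step_arm, never from a script. Its arguments are lists of equal length, an entry for each row: "linear": the shift along the tool's x, y, z in units of 30 cm (1.0 is 30 cm), a list of three; "turn": the turn about the tool's z in units of 360 degrees (1.0 is 360 degrees). In form: {"linear": [[tx, ty, tz], ...], "turn": [turn, ...]}. A call has 1 to 20 rows; each row is the pose to reach, as a shift and turn from the pose commanded when the call began, along the tool's axes at that moment, turning the shorter way round; what a row does not reach only later rows make up. A row lasts 1/8 s, in which the tool goes at most 62.5 mm and 10.7 degrees, less where a joint would pass 70% of its speed; a pose out of reach is approached as far as the arm can. A call with a number of a shift or a turn outside -1 to 1 is refused whole. A call with a gripper value outside its range is refused whole. "fingers" is the closure, from -1 (fully open) to 1 (shut), so that 0 is half open, set as the call begins (left out, the last holds). The fingers move at their own pace and stop on an object; "force" is the grip in N (left out, the last holds). Time passes only in rows, so rows that repeat a pose let the fingers close. It gives the time, the measured TCP pose, the force, the opening and the grip force at its end, in the units of the state.
- env.state(): the state, without advancing time (a new reading comes with each control period).
- cams.grab_frame(name): name is "scene" or "top" or "wrist"; returns a dict with "color" (400x640x3 uint8, blue, green, red), "fx", "fy", "cx", "cy" (pixels), "dist" ([k1, k2, p1, p2, k3] as OpenCV has them; the pictures are not rectified), "extrinsics" (4x4, takes a point from camera to world coordinates); the wrist camera has in their place "tool_from_camera" (4x4, takes a point from camera to tool coordinates, whose origin is the TCP and whose axes are the flange's). Camera axes: x right, y down, z forward; pixel columns grow to the right and rows downward; lengths in mm; the calibration is good to about 2 mm. A picture is of the moment at which its call begins: read the wrist's pose just before it. There is no depth.
- env.job_done(): hands the job in; it is judged then, once.
The state is a dict: "time_s": time; "qpos": joint angles; "qvel": joint speeds; "effort": joint torques, N m; "ee_pos": TCP position; "ee_rot": TCP orientation; "force": force on the tool from outside, world axes, zero at the start; "torque": the same for the moment, N m; "gripper_width": finger opening in mm; "gripper_force": force on a finger pad.
Only numpy, scipy, OpenCV 4.12 (cv2) and the standard library are available. Lean on these libraries where they do the work, as an engineer would, in place of code of your own. Each camera call takes 0.05 s, during which the arm holds its last target. There are 200 camera calls.

## Working session

There is one attempt and no reset: what is moved stays moved. The work goes in short steps, Python scripts to look and compute and a tool call to move; the robot and the scene stay as the last step left them, time stands still between calls to the robot, and variables do not carry over. Pictures are saved under pics/ and viewed, at most 10 in all, crops included, and the job is handed in when it is done.

Besides the shell and the picture viewer there is one more tool, called after "Call:" in YAML: its name, and indented under it one key for each argument. step_arm: Moves the arm, as the interface text tells. Its arguments: {"type":"object","properties":{"linear":{"type":"array"},"turn":{"type":"array"},"fingers":{"type":"number"},"force":{"type":"number"}},"required":["linear","turn"]}

```bash
ls -la; mkdir -p pics; cat > h.py <<'E'
import numpy as np, cv2
from workcell import env, cams
def ray(f,px,T=None):
    K=np.array([[f['fx'],0,f['cx']],[0,f['fy'],f['cy']],[0,0,1.]])
    p=cv2.undistortPoints(np.array(px,float).reshape(-1,1,2),K,np.array(f['dist'],float)).reshape(-1,2)
    T=np.array(f['extrinsics']) if T is None else T
    d=np.c_[p,np.ones(len(p))]@T[:3,:3].T
    return T[:3,3],d
def plane(f,px,z,T=None):
    o,d=ray(f,px,T); return o+d*((z-o[2])/d[:,2])[:,None]
E
python3 - <<'E'
from h import *
s=env.state();print({k:np.round(v,2).tolist() for k,v in s.items()})
for n in ['top','scene']:
    f=cams.grab_frame(n);cv2.imwrite(f'pics/{n}0.png',f['color']);print(n,f['fx'],np.round(f['extrinsics'],3).tolist())
E
python3 -c "
from workcell import env
print([a for a in dir(env) if a[0]!='_'],env.tips_ahead)"
```

```text
total 12
drwxr-xr-x  3 agent agent 4096 Dec  3 20:05 .
drwxr-xr-x 23 root  root  4096 Dec  3 20:05 ..
drwxr-xr-x  2 agent agent 4096 Dec  3 20:05 pics
{'time_s': 0.0, 'qpos': [66.41, 18.35, 89.71, -0.0, 72.04, -1.14], 'qvel': [-0.11, -0.03, 0.05, -0.0, -0.06, 0.05], 'effort': [0.0, -41.25, -23.2, 0.07, 0.05, -0.0], 'ee_pos': [219.38, 530.99, 224.11], 'ee_rot': [-179.9, -0.0, 157.55], 'force': [0.21, 0.7, -0.18], 'torque': [0.07, -0.01, 0.04], 'gripper_force': 0.0, 'gripper_width': 90.83}
top 460.622461801588 [[-0.01, -0.987, 0.163, 311.286], [-1.0, 0.01, 0.002, -5.916], [-0.004, -0.163, -0.987, 1399.756], [0.0, 0.0, 0.0, 1.0]]
scene 398.7895534787676 [[0.52, -0.646, 0.559, -171.041], [-0.854, -0.405, 0.327, -387.166], [0.016, -0.647, -0.762, 988.699], [0.0, 0.0, 0.0, 1.0]]
['Unreachable', 'job_done', 'state', 'tips_ahead'] 11.0
```

View pics/top0.png

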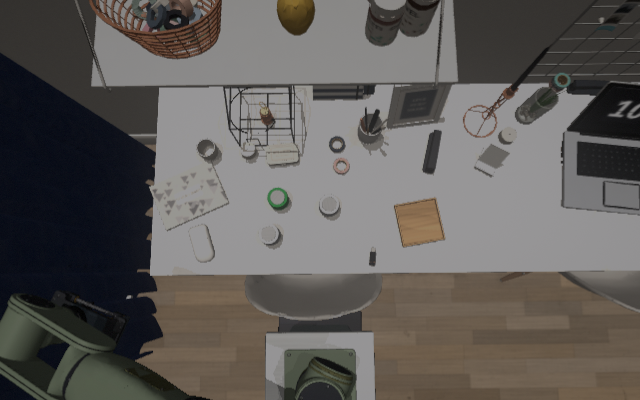

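View pics/scene0.png

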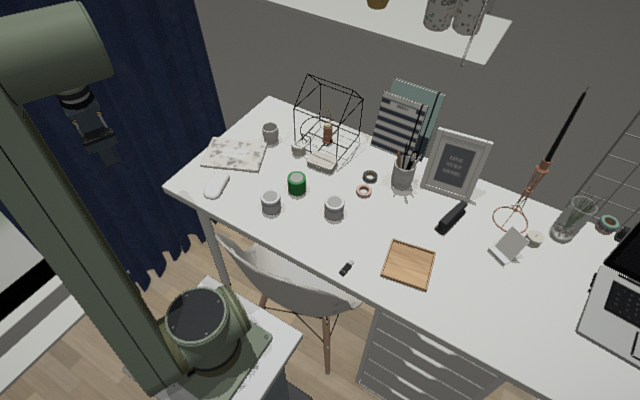

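```bash
python3 - <<'E'
from h import *
f=cams.grab_frame('top')
for n,p,z in [('L',(270,235),58),('R',(329,205),58),('green',(278,198),58),('usb',(373,257),8),('stapler',(431,151),47),('mouse',(201,242),22),('traycorners_TL',(396,205),14),('TR',(437,199),14),('BL',(402,246),14),('BR',(444,240),14),('edge',(300,272),0)]:
    print(n,np.round(plane(f,[p],z)[0],0))
c=f['color'][125:275,180:460];cv2.imwrite('pics/crop1.png',cv2.resize(c,(784,420),interpolation=cv2.INTER_CUBIC))
m=(cv2.cvtColor(f['color'],cv2.COLOR_BGR2HSV)[...,1]>70)&(np.indices((400,640))[1]>380)&(np.indices((400,640))[1]<460)&(np.indices((400,640))[0]>180)&(np.indices((400,640))[0]<265)
cs=max(cv2.findContours(m.astype(np.uint8),0,1)[0],key=cv2.contourArea)
b=cv2.boxPoints(cv2.minAreaRect(cs));print(b);P=plane(f,b,10);print(np.round(P,0),P.mean(0))
w=cams.grab_frame('wrist');print(np.round(w['tool_from_camera'],3).tolist(),w['fx'])
E
```

```text
L [434. 142.  58.]
R [521. -31.  58.]
green [544. 120.  58.]
usb [ 370. -162.    8.]
stapler [ 685. -342.   47.]
mouse [419. 353.  22.]
traycorners_TL [ 526. -236.   14.]
TR [ 543. -361.   14.]
BL [ 401. -249.   14.]
BR [ 418. -376.   14.]
edge [327.  58.   0.]
[[393.60748 205.13527]
 [435.84088 196.24403]
 [444.76398 238.62865]
 [402.53058 247.51988]]
[[ 526. -229.   10.]
 [ 552. -359.   10.]
 [ 422. -379.   10.]
 [ 397. -251.   10.]] [ 474.50792301 -304.58488322   10.        ]
[[-0.0, -0.959, -0.283, 80.359], [1.0, -0.0, 0.0, 0.836], [-0.0, -0.283, 0.959, -159.703], [0.0, 0.0, 0.0, 1.0]] 337.3983305842695
```

View pics/crop1.png

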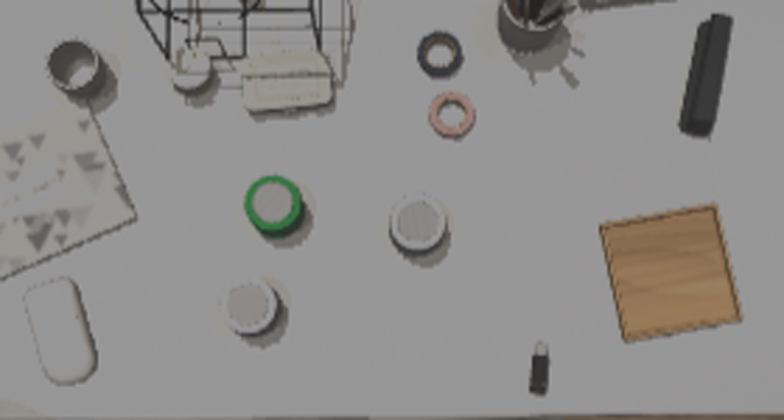

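Call:
step_arm:
  linear:
    - [-0.36,-0.33,-0.04]
    - [-0.72,-0.66,-0.08]
    - [-0.72,-0.66,-0.08]
    - [-0.72,-0.66,-0.08]
    - [-0.72,-0.66,-0.08]
    - [-0.72,-0.66,-0.08]
  turn: [0.1585,0.1585,0.1585,0.1585,0.1585,0.1585]
  fingers: -1
  force: 20

```text
time_s: 0.95
ee_pos: [344.5, 263.5, 249.3]
ee_rot: [180.0, 0.0, 100.1]
force: [0.8, 0.8, 0.2]
gripper_width: 91.3
gripper_force: 0.0
```

```bash
cat >> h.py <<'E'
from scipy.spatial.transform import Rotation as Ro
def go(x,y,z,yaw=None):
    s=env.state();R=Ro.from_euler('xyz',s['ee_rot'],degrees=True).as_matrix()
    d=R.T@(np.array([x,y,z])-s['ee_pos'])
    print('t',round(s['time_s'],2),'pos',np.round(s['ee_pos'],1),'rot',np.round(s['ee_rot'],1),'lin',np.round(d/300,4),'turn',None if yaw is None else np.round(-((yaw-s['ee_rot'][2]+180)%360-180)/360,4),'F',np.round(s['force'],2),'w',round(s['gripper_width'],1),'gf',round(s['gripper_force'],1))
E
python3 -c "
from h import *
go(470,0,270,100.5)"
```

```text
t 0.95 pos [344.5 263.5 249.3] rot [180.    0.  100.1] lin [-0.938   0.2582 -0.0684] turn -0.0012 F [0.82 0.76 0.17] w 91.3 gf 0.0
```

Call:
step_arm:
  linear:
    - [-0.94,0.26,-0.07]
    - [-0.94,0.26,-0.07]
    - [-0.94,0.26,-0.07]
    - [-0.94,0.26,-0.07]
    - [-0.94,0.26,-0.07]
    - [-0.94,0.26,-0.07]
    - [-0.94,0.26,-0.07]
  turn: [0,0,0,0,0,0,0]

```text
time_s: 1.82
ee_pos: [471.1, 3.3, 269.6]
ee_rot: [-179.9, -0.1, 100.5]
force: [-0.5, 0.2, 0.1]
gripper_width: 91.0
gripper_force: 0.0
```

```bash
python3 - <<'E'
from h import *
go(470,0,270)
s=env.state();w=cams.grab_frame('wrist');cv2.imwrite('pics/w1.png',w['color'])
import pickle;pickle.dump((s,w),open('w1.pkl','wb'))
E
```

```text
t 1.82 pos [471.1   3.3 269.6] rot [-1.799e+02 -1.000e-01  1.005e+02] lin [-0.0102 -0.0055 -0.0013] turn None F [-0.48  0.19  0.07] w 91.0 gf 0.0
```

View pics/w1.png

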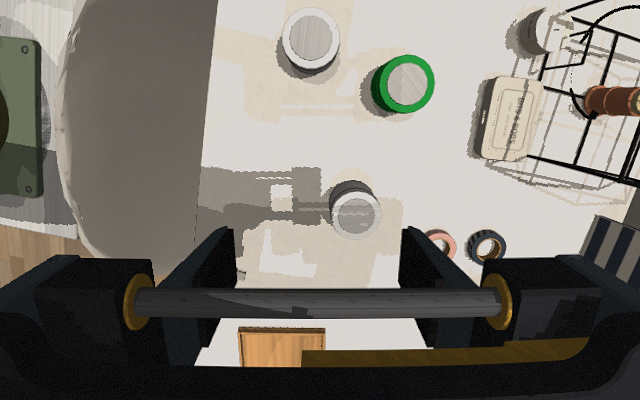

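```bash
python3 - <<'E'
from h import *
import pickle
s,w=pickle.load(open('w1.pkl','rb'))
T=np.eye(4);T[:3,:3]=Ro.from_euler('xyz',s['ee_rot'],degrees=True).as_matrix();T[:3,3]=s['ee_pos'];T=T@np.array(w['tool_from_camera'])
g=cv2.cvtColor(w['color'],cv2.COLOR_BGR2GRAY)
for n,(x,y),z in [('L',(311,39),58),('R',(356,216),58)]:
    c=cv2.HoughCircles(g[max(0,y-39):y+60,x-60:x+60],cv2.HOUGH_GRADIENT,1,50,param1=100,param2=10,minRadius=20,maxRadius=34)
    print(n,c)
    print(plane(w,[(x,y)],z,T).round(1)); print((c[0,:1,:2]+[x-60,max(0,y-39)]), plane(w,c[0,:1,:2]+[x-60,max(0,y-39)],z,T).round(1))
print(plane(w,[(238,328),(326,328)],14,T).round(1))
E
```

```text
L [[[58.5 38.5 30.1]]]
[[438.4 146.3  58. ]]
[[309.5  38.5]] [[436.8 146.5  58. ]]
R [[[57.5 29.5 26.6]]]
[[523.4 -31.1  58. ]]
[[353.5 206.5]] [[518.1 -20.4  58. ]]
[[ 399.1 -245.    14. ]
 [ 525.5 -220.6   14. ]]
```

```bash
python3 -c "
from h import *
go(438,146,120);go(438,146,40)"
```

```text
t 1.88 pos [471.    3.7 269.7] rot [-180.    -0.   100.5] lin [ 0.486  -0.021   0.4994] turn None F [ 0.05 -0.05  0.65] w 90.8 gf 0.0
t 1.88 pos [471.    3.7 269.7] rot [-180.    -0.   100.5] lin [ 0.4858 -0.0208  0.7661] turn None F [ 0.05 -0.05  0.65] w 90.8 gf 0.0
```

Call:
step_arm:
  linear:
    - [0.2,-0.01,0.2]
    - [0.4,-0.02,0.4]
    - [0.486,-0.021,0.5]
    - [0.486,-0.021,0.5]
    - [0.486,-0.021,0.6]
    - [0.486,-0.021,0.7]
    - [0.486,-0.021,0.766]
    - [0.486,-0.021,0.766]
    - [0.486,-0.021,0.766]
  turn: [0,0,0,0,0,0,0,0,0]

```text
time_s: 3.0
ee_pos: [439.1, 145.9, 40.9]
ee_rot: [179.9, -0.0, 100.6]
force: [0.5, 0.2, -0.0]
gripper_width: 91.3
gripper_force: 0.0
```

```bash
python3 - <<'E'
from h import *
go(438,146,40)
w=cams.grab_frame('wrist');cv2.imwrite('pics/w2.png',w['color'])
E
```

```text
t 3.0 pos [439.1 145.9  40.9] rot [179.9  -0.  100.6] lin [ 0.0009 -0.0035  0.0031] turn None F [ 0.47  0.22 -0.04] w 91.3 gf 0.0
```

View pics/w2.png

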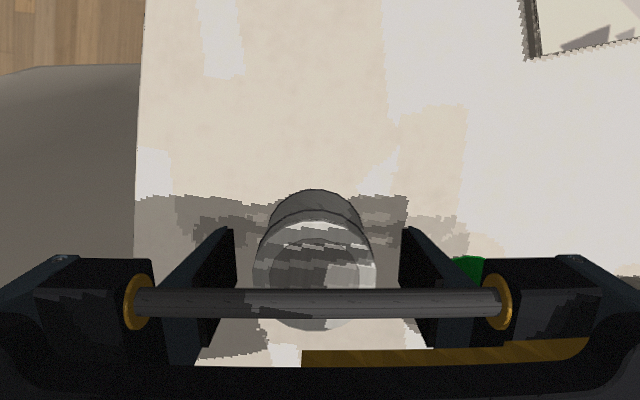

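Call:
step_arm:
  linear:
    - [0,0,0]
    - [0,0,0]
    - [0,0,0]
    - [0,0,0]
    - [0,0,0]
    - [0,0,0]
    - [0,0,-0.02]
    - [0,0,-0.06]
    - [0,0,-0.12]
    - [0,0,-0.18]
    - [0,0,-0.24]
    - [0,0,-0.28]
    - [0,0,-0.3]
    - [0,0,-0.3]
    - [0,0,-0.3]
  turn: [0,0,0,0,0,0,0,0,0,0,0,0,0,0,0]
  fingers: 1
  force: 25

```text
time_s: 4.92
ee_pos: [438.5, 145.0, 129.6]
ee_rot: [-179.9, 0.0, 100.5]
force: [-0.6, -0.8, -1.3]
gripper_width: 59.8
gripper_force: 25.0
```

```bash
python3 - <<'E'
from h import *
go(450,-150,100,100.8)
for i in range(4): print(np.round(env.state()['force'],2)); cams.grab_frame('wrist')
E
```

```text
t 4.92 pos [438.5 145.  129.6] rot [-179.9    0.   100.5] lin [-0.9739 -0.1412  0.099 ] turn -0.0009 F [-0.58 -0.78 -1.29] w 59.8 gf 25.0
[-0.58 -0.78 -1.29]
[ 0.2   0.51 -0.76]
[ 0.64 -0.52 -1.86]
[-0.52 -0.83 -0.28]
```

Call:
step_arm:
  linear:
    - [-0.05,0,0]
    - [-0.15,-0.02,0]
    - [-0.3,-0.04,0]
    - [-0.45,-0.06,0]
    - [-0.6,-0.08,0]
    - [-0.75,-0.1,0]
    - [-0.87,-0.12,0]
    - [-0.94,-0.13,0]
    - [-0.97,-0.14,0]
    - [-0.97,-0.14,0]
  turn: [0,0,0,0,0,0,0,0,0,0]

```text
time_s: 6.38
ee_pos: [450.1, -149.1, 130.0]
ee_rot: [-180.0, -0.0, 100.4]
force: [-0.3, 0.1, 0.2]
gripper_width: 59.6
gripper_force: 25.0
```

```bash
python3 - <<'E'
from h import *
go(454,-195,50)
s=env.state();w=cams.grab_frame('wrist');cv2.imwrite('pics/w3.png',w['color'])
T=np.eye(4);T[:3,:3]=Ro.from_euler('xyz',s['ee_rot'],degrees=True).as_matrix();T[:3,3]=s['ee_pos'];T=T@np.array(w['tool_from_camera'])
import pickle;pickle.dump((w,T),open('w3.pkl','wb'))
E
```

```text
t 6.38 pos [ 450.1 -149.1  130. ] rot [-180.    -0.   100.4] lin [-0.1531 -0.0148  0.2665] turn None F [-0.32  0.1   0.21] w 59.6 gf 25.0
```

View pics/w3.png

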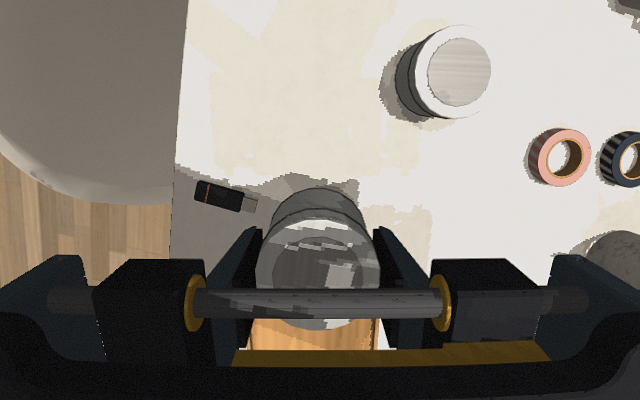

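```bash
python3 - <<'E'
from h import *
import pickle
w,T=pickle.load(open('w3.pkl','rb'))
c=w['color'][300:345,240:262].mean(1);print(c.astype(int).tolist())
for r in (316,320,324): print(plane(w,[(250,r)],14,T).round(1))
print(plane(w,[(458,72)],58,T).round(1))
n=np.array([-.185,.983])
for x,y in ((399,-245),(525.5,-221)): print(n@[x,y])
print('n.tcp',n@[450.1,-149.1], [n@plane(w,[(250,r)],14,T)[0,:2] for r in (316,320,324)])
E
```

```text
[[78, 77, 79], [79, 81, 83], [79, 79, 81], [78, 79, 81], [79, 79, 81], [72, 73, 74], [62, 61, 62], [59, 60, 61], [48, 50, 50], [59, 58, 59], [54, 55, 56], [43, 43, 45], [36, 37, 37], [37, 36, 38], [35, 35, 36], [35, 36, 36], [36, 36, 36], [33, 32, 32], [36, 45, 56], [40, 59, 80], [39, 60, 79], [40, 61, 81], [41, 63, 84], [45, 67, 88], [45, 69, 92], [49, 75, 99], [51, 78, 102], [52, 79, 104], [53, 81, 108], [55, 83, 110], [54, 84, 111], [55, 85, 112], [55, 84, 112], [55, 85, 112], [54, 83, 111], [55, 86, 115], [57, 87, 116], [60, 93, 122], [60, 94, 125], [62, 95, 127], [63, 98, 131], [64, 98, 131], [64, 100, 133], [65, 102, 137], [67, 104, 139]]
[[ 407.5 -271.2   14. ]]
[[ 408.  -275.7   14. ]]
[[ 408.6 -280.2   14. ]]
[[522.8 -31.2  58. ]]
-314.65
-314.4605
n.tcp -229.8338 [np.float64(-341.9370006812149), np.float64(-346.46332988185776), np.float64(-351.0348104705598)]
```

Call:
step_arm:
  linear:
    - [-0.05,-0.005,0.02]
    - [-0.1,-0.01,0.08]
    - [-0.14,-0.015,0.15]
    - [-0.15,-0.015,0.21]
    - [-0.15,-0.015,0.25]
    - [-0.15,-0.015,0.278]
    - [-0.15,-0.015,0.278]
    - [-0.16,-0.015,0.278]
    - [-0.17,-0.015,0.278]
    - [-0.18,-0.015,0.278]
    - [-0.19,-0.015,0.278]
    - [-0.195,-0.015,0.278]
    - [-0.195,-0.015,0.278]
  turn: [0,0,0,0,0,0,0,0,0,0,0,0,0]
  force: 15

```text
time_s: 8.05
ee_pos: [456.8, -207.1, 46.7]
ee_rot: [180.0, -0.0, 100.5]
force: [-0.9, 0.1, -1.6]
gripper_width: 59.7
gripper_force: 15.0
```

```bash
python3 - <<'E'
from h import *
go(454,-195,50)
s=env.state();print(np.dot([-.185,.983],s['ee_pos'][:2]))
f=cams.grab_frame('scene')['color'];cv2.imwrite('pics/s3.png',cv2.resize(f[170:320,330:500],None,fx=4,fy=4))
E
```

```text
t 8.05 pos [ 456.8 -207.1   46.7] rot [180.   -0.  100.5] lin [ 0.0414 -0.0019 -0.011 ] turn None F [-0.92  0.1  -1.63] w 59.7 gf 15.0
-288.11024616718527
```

View pics/s3.png

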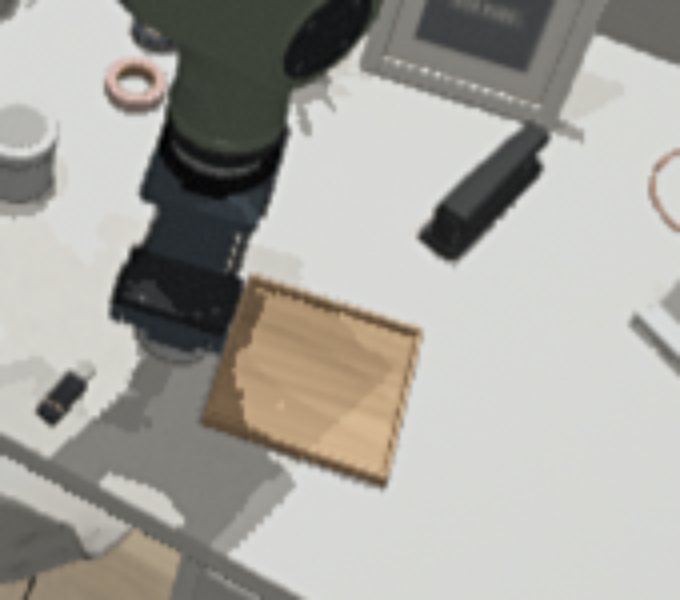

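Call:
step_arm:
  linear:
    - [-0.004,0,-0.001]
    - [-0.009,0,-0.004]
    - [-0.014,0,-0.007]
    - [-0.019,0,-0.01]
    - [-0.024,0,-0.013]
    - [-0.029,0,-0.016]
    - [-0.034,0,-0.019]
    - [-0.039,0,-0.021]
    - [-0.044,0,-0.023]
    - [-0.049,0,-0.025]
    - [-0.054,0,-0.026]
    - [-0.059,0,-0.027]
    - [-0.064,0,-0.028]
    - [-0.069,0,-0.029]
    - [-0.074,0,-0.03]
    - [-0.079,0,-0.031]
    - [-0.084,0,-0.031]
    - [-0.087,0,-0.031]
    - [-0.087,0,-0.031]
    - [-0.087,0,-0.031]
  turn: [0,0,0,0,0,0,0,0,0,0,0,0,0,0,0,0,0,0,0,0]

```text
time_s: 10.6
ee_pos: [460.6, -232.8, 56.7]
ee_rot: [-179.9, -0.0, 100.5]
force: [-4.7, 4.4, 7.6]
gripper_width: 59.0
gripper_force: 15.0
```

```bash
python3 - <<'E'
from h import *
go(454,-195,50)
w=cams.grab_frame('wrist')['color'];f=cams.grab_frame('scene')['color'];cv2.imwrite('pics/s4.png',np.hstack([w[150:350,200:440],cv2.resize(f[220:290,340:424],(240,200))]))
E
```

```text
t 10.6 pos [ 460.6 -232.8   56.7] rot [-179.9   -0.   100.5] lin [0.1278 0.0014 0.0224] turn None F [-4.72  4.38  7.64] w 59.0 gf 15.0
```

View pics/s4.png

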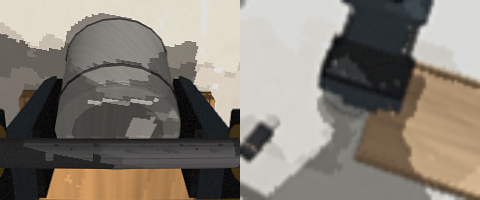

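Call:
step_arm:
  linear:
    - [-0.004,0,-0.001]
    - [-0.008,0,-0.003]
    - [-0.012,0,-0.004]
    - [-0.016,0,-0.005]
    - [-0.02,0,-0.006]
    - [-0.024,0,-0.007]
    - [-0.028,0,-0.008]
    - [-0.032,0,-0.009]
    - [-0.036,0,-0.01]
    - [-0.036,0,-0.01]
  turn: [0,0,0,0,0,0,0,0,0,0]

```text
time_s: 11.95
ee_pos: [464.2, -243.6, 59.0]
ee_rot: [179.9, 0.0, 100.5]
force: [-1.9, 1.9, -0.8]
gripper_width: 59.2
gripper_force: 15.0
```

```bash
python3 - <<'E'
from h import *
go(454,-195,50)
w=cams.grab_frame('wrist');g=cv2.cvtColor(w['color'],cv2.COLOR_BGR2GRAY);print(w['cx'],w['cy'])
c=g[140:290,305:320].mean(1);d=np.diff(c);print([(140+i,round(d[i])) for i in range(len(d)) if abs(d[i])>9])
cv2.imwrite('pics/s5.png',w['color'][130:350,190:450])
E
```

```text
t 11.95 pos [ 464.2 -243.6   59. ] rot [179.9   0.  100.5] lin [ 0.1655 -0.0039  0.03  ] turn None F [-1.88  1.89 -0.85] w 59.2 gf 15.0
317.20574285093323 203.47081953176223
[(155, -32), (156, -37), (157, -25), (158, -24), (159, -32), (160, 12), (161, 61), (162, 16), (216, -20), (218, -39), (219, -43), (220, 15), (222, 63), (223, 25), (231, -10), (232, -13), (233, -12), (234, -14), (253, 26), (254, 38), (256, -11), (257, -44), (258, -20), (260, -11), (287, -16), (288, -28)]
```

View pics/s5.png

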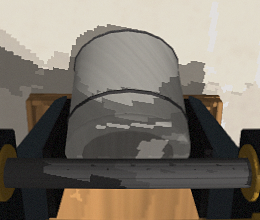

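Call:
step_arm:
  linear:
    - [0,0,-0.005]
    - [0.003,0,-0.015]
    - [0.01,0,-0.03]
    - [0.02,0,-0.05]
    - [0.03,0,-0.07]
    - [0.04,0,-0.09]
    - [0.05,0,-0.1]
    - [0.05,0,-0.1]
    - [0.05,0,-0.1]
    - [0.05,0,-0.1]
    - [0.05,0,-0.1]
    - [0.05,0,-0.1]
  turn: [0,0,0,0,0,0,0,0,0,0,0,0]
  force: 20

```text
time_s: 13.5
ee_pos: [460.8, -228.6, 88.9]
ee_rot: [-180.0, -0.0, 100.5]
force: [-0.1, -0.3, -1.6]
gripper_width: 59.3
gripper_force: 20.0
```

```bash
cat > tilt.py <<'E'
from h import *
from scipy.optimize import least_squares
go(440,30,120)
w=cams.grab_frame('wrist');g=cv2.cvtColor(w['color'],cv2.COLOR_BGR2GRAY)
c=g[140:290,305:320].mean(1);d=np.diff(c);print([(140+i,round(d[i])) for i in range(len(d)) if abs(d[i])>18])
Tc=np.linalg.inv(np.array(w['tool_from_camera']))
def row(p):
    q=Tc[:3,:3]@np.array([p[0],0,p[1]])+Tc[:3,3]; return w['cy']+w['fy']*q[1]/q[2]
for t in (0,5,10,15,20,25,28,30,32,35):
    a=np.radians(t);u=np.array([np.sin(a),np.cos(a)]);v=np.array([np.cos(a),-np.sin(a)]);o=np.array([3.5,-3.3])
    print(t,[round(row(o+k*u+30*v),1) for k in (43.8,2,-14.2)])
E
python3 tilt.py
```

```text
t 13.5 pos [ 460.8 -228.6   88.9] rot [-180.    -0.   100.5] lin [ 0.8602  0.0888 -0.1035] turn None F [-0.05 -0.27 -1.56] w 59.3 gf 20.0
[(153, -24), (157, -31), (158, -31), (159, -41), (161, 54), (162, 40), (217, -28), (218, -71), (221, 26), (222, 62), (252, 36), (256, -26), (288, -25)]
0 [np.float64(185.5), np.float64(205.2), np.float64(215.7)]
5 [np.float64(180.5), np.float64(206.7), np.float64(220.5)]
10 [np.float64(175.9), np.float64(208.6), np.float64(225.8)]
15 [np.float64(171.7), np.float64(211.1), np.float64(231.6)]
20 [np.float64(167.9), np.float64(214.0), np.float64(237.7)]
25 [np.float64(164.6), np.float64(217.5), np.float64(244.3)]
28 [np.float64(162.9), np.float64(219.8), np.float64(248.3)]
30 [np.float64(161.9), np.float64(221.4), np.float64(251.1)]
32 [np.float64(161.0), np.float64(223.1), np.float64(253.8)]
35 [np.float64(159.8), np.float64(225.8), np.float64(258.1)]
```

Call:
step_arm:
  linear:
    - [0.03,0.003,-0.03]
    - [0.1,0.01,-0.08]
    - [0.2,0.02,-0.1]
    - [0.32,0.03,-0.1]
    - [0.45,0.045,-0.1]
    - [0.58,0.06,-0.08]
    - [0.7,0.07,-0.04]
    - [0.79,0.08,0]
    - [0.84,0.085,0.05]
    - [0.86,0.088,0.09]
    - [0.86,0.088,0.11]
    - [0.86,0.088,0.12]
    - [0.86,0.088,0.12]
  turn: [0,0,0,0,0,0,0,0,0,0,0,0,0]

```text
time_s: 15.18
ee_pos: [439.9, 29.5, 53.1]
ee_rot: [180.0, -0.0, 100.4]
force: [-0.7, 0.4, -1.5]
gripper_width: 58.8
gripper_force: 20.0
```

```bash
python3 tilt.py | head -2
```

```text
t 15.18 pos [439.9  29.5  53.1] rot [180.   -0.  100.4] lin [ 0.0016  0.0005 -0.2229] turn None F [-0.66  0.38 -1.54] w 58.8 gf 20.0
[(155, -31), (156, -40), (159, -39), (161, 54), (162, 43), (218, -63), (221, 26), (222, 66), (252, 18), (253, 41), (254, 18), (256, -37), (257, -40), (288, -27)]
```

Call:
step_arm:
  linear:
    - [0,0,0.006]
    - [0,0,0.012]
    - [0.005,0,0.013]
    - [0.01,0,0.014]
    - [0.016,0,0.015]
    - [0.022,0,0.016]
    - [0.028,0,0.018]
    - [0.034,0,0.02]
    - [0.04,0,0.022]
    - [0.046,0,0.024]
    - [0.052,0,0.026]
    - [0.058,0,0.028]
    - [0.064,0,0.031]
    - [0.07,0,0.034]
    - [0.076,0,0.037]
    - [0.082,0,0.04]
    - [0.086,0,0.043]
    - [0.087,0,0.045]
    - [0.087,0,0.045]
    - [0.087,0,0.045]
  turn: [0,0,0,0,0,0,0,0,0,0,0,0,0,0,0,0,0,0,0,0]
  force: 10

```text
time_s: 17.73
ee_pos: [435.5, 56.5, 40.9]
ee_rot: [179.9, -0.1, 100.4]
force: [-2.9, 3.0, 12.9]
gripper_width: 59.3
gripper_force: 10.0
```

```bash
python3 tilt.py | head -2
```

```text
t 17.73 pos [435.5  56.5  40.9] rot [ 1.799e+02 -1.000e-01  1.004e+02] lin [-0.0892 -0.0008 -0.2638] turn None F [-2.86  2.96 12.93] w 59.3 gf 10.0
[(170, -31), (171, -44), (172, -21), (173, -47), (175, 47), (210, -36), (211, -27), (213, 50), (226, 23), (227, -33), (228, 25), (230, 29), (231, 48), (235, -37), (236, -38), (246, -23), (247, -21), (249, 25), (251, 19), (253, -32), (288, -21)]
```

Call:
step_arm:
  linear:
    - [0,0,0]
    - [0,0,0]
    - [0.004,0,0.002]
    - [0.008,0,0.004]
    - [0.012,0,0.007]
    - [0.012,0,0.01]
    - [0.012,0,0.01]
  turn: [0,0,0,0,0,0,0]
  force: 3

```text
time_s: 18.65
ee_pos: [434.4, 59.2, 36.4]
ee_rot: [-180.0, -0.0, 100.5]
force: [0.3, 1.6, 2.9]
gripper_width: 59.8
gripper_force: 3.0
```

```bash
python3 tilt.py | head -2
```

```text
t 18.65 pos [434.4  59.2  36.4] rot [-180.    -0.   100.5] lin [-0.0991  0.0007 -0.2786] turn None F [0.33 1.61 2.89] w 59.8 gf 3.0
[(174, -47), (176, -51), (177, -44), (178, 25), (179, 26), (209, -28), (211, 39), (223, -24), (224, 23), (226, 69), (227, 19), (234, -35), (235, -39), (236, -20), (243, -23), (251, 19), (252, 27), (255, -19), (256, -32), (287, -19), (288, -21)]
```

Call:
step_arm:
  linear:
    - [0.003,0,0.003]
    - [0.006,0,0.006]
    - [0.01,0,0.01]
    - [0.014,0,0.013]
    - [0.014,0,0.013]
  turn: [0,0,0,0,0]
  force: 3

```text
time_s: 19.32
ee_pos: [433.5, 63.4, 32.5]
ee_rot: [-180.0, -0.0, 100.5]
force: [-0.5, 2.3, 2.2]
gripper_width: 59.8
gripper_force: 3.0
```

```bash
python3 tilt.py | head -2
```

```text
t 19.32 pos [433.5  63.4  32.5] rot [-180.    -0.   100.5] lin [-0.1133  0.0009 -0.2916] turn None F [-0.52  2.33  2.16] w 59.8 gf 3.0
[(181, -46), (182, -90), (184, 30), (207, -31), (209, 30), (220, 21), (221, 41), (222, 62), (233, -29), (235, -22), (236, -34), (239, -23), (250, 28), (254, -31), (255, -19), (287, -18), (288, -22)]
```

Call:
step_arm:
  linear:
    - [0,0,0]
    - [0,0,0]
    - [0,0,0]
    - [0,0,0]
    - [0,0,-0.03]
    - [0,0,-0.13]
    - [0,0,-0.28]
    - [0,0,-0.28]
  turn: [0,0,0,0,0,0,0,0]
  fingers: -1

```text
time_s: 20.38
ee_pos: [436.2, 63.6, 120.1]
ee_rot: [179.5, 0.0, 100.5]
force: [-0.2, -0.1, -0.3]
gripper_width: 91.1
gripper_force: 0.0
```

```bash
python3 - <<'E'
from h import *
go(523.4,-31,115);go(523.4,-31,44)
s=env.state();w=cams.grab_frame('wrist')
T=np.eye(4);T[:3,:3]=Ro.from_euler('xyz',s['ee_rot'],degrees=True).as_matrix();T[:3,3]=s['ee_pos'];T=T@np.array(w['tool_from_camera'])
cv2.imwrite('pics/w6.png',cv2.resize(w['color'][130:350,190:450],None,fx=1,fy=1))
E
```

```text
t 20.38 pos [436.2  63.6 120.1] rot [179.5   0.  100.5] lin [-0.3629  0.2283  0.0191] turn None F [-0.16 -0.1  -0.35] w 91.1 gf 0.0
t 20.38 pos [436.2  63.6 120.1] rot [179.5   0.  100.5] lin [-0.3628  0.2263  0.2558] turn None F [-0.16 -0.1  -0.35] w 91.1 gf 0.0
```

View pics/w6.png

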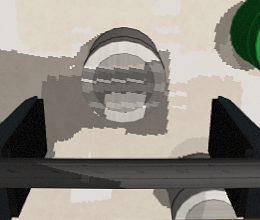

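Call:
step_arm:
  linear:
    - [-0.15,0.09,0]
    - [-0.3,0.18,0]
    - [-0.36,0.226,0]
    - [-0.36,0.226,0]
    - [-0.36,0.226,0.1]
    - [-0.36,0.226,0.2]
    - [-0.36,0.226,0.266]
    - [-0.36,0.226,0.266]
    - [-0.36,0.226,0.266]
  turn: [0,0,0,0,0,0,0,0,0]
  force: 25

```text
time_s: 21.55
ee_pos: [519.7, -30.1, 37.3]
ee_rot: [180.0, -0.0, 100.5]
force: [-0.2, 0.1, -0.3]
gripper_width: 91.2
gripper_force: 0.0
```

```bash
python3 tilt.py | head -3
```

```text
t 21.55 pos [519.7 -30.1  37.3] rot [180.   -0.  100.5] lin [ 0.2454 -0.2247 -0.2757] turn None F [-0.25  0.09 -0.32] w 91.2 gf 0.0
[(195, -55), (196, -50), (197, -31), (220, 19), (231, 25), (245, 30), (246, 32), (248, -21), (249, -34), (251, -25)]
0 [np.float64(185.5), np.float64(205.2), np.float64(215.7)]
```

Call:
step_arm:
  linear:
    - [-0.012,0.005,-0.009]
    - [-0.012,0.005,-0.009]
    - [-0.012,0.005,-0.009]
  turn: [0,0,0]

```text
time_s: 21.98
ee_pos: [522.2, -33.9, 39.9]
ee_rot: [180.0, 0.0, 100.5]
force: [-0.1, -0.7, 0.5]
gripper_width: 91.1
gripper_force: 0.0
```

Call:
step_arm:
  linear:
    - [0,0,0]
    - [0,0,0]
    - [0,0,0]
    - [0,0,0]
    - [0,0,0]
    - [0,0,0]
    - [0,0,-0.02]
    - [0,0,-0.06]
    - [0,0,-0.12]
    - [0,0,-0.18]
    - [0,0,-0.24]
    - [0,0,-0.28]
    - [0,0,-0.3]
    - [0,0,-0.3]
    - [0,0,-0.3]
  turn: [0,0,0,0,0,0,0,0,0,0,0,0,0,0,0]
  fingers: 1
  force: 25

```text
time_s: 23.85
ee_pos: [521.6, -33.8, 128.9]
ee_rot: [-179.9, -0.0, 100.5]
force: [-0.4, -0.2, -2.8]
gripper_width: 60.2
gripper_force: 25.0
```

```bash
python3 tilt.py | head -2; python3 -c "
from h import *
for i in range(3): cams.grab_frame('wrist');print(np.round(env.state()['force'],2))
go(455,-205,128)"
```

```text
t 23.85 pos [521.6 -33.8 128.9] rot [-179.9   -0.   100.5] lin [ 0.2586 -0.2286  0.0302] turn None F [-0.36 -0.24 -2.82] w 60.2 gf 25.0
[(176, -33), (178, -20), (188, -24), (210, 19), (219, 31), (220, 63), (221, 20), (226, -30), (227, -27), (229, -20), (243, 20), (246, 19), (248, -20), (287, -18), (288, -25)]
[ 0.66  0.66 -2.15]
[ 0.04 -0.1  -4.03]
[-0.03 -0.73 -3.4 ]
t 24.05 pos [521.8 -33.8 129. ] rot [-179.9   -0.   100.5] lin [-0.5206 -0.3228  0.0036] turn None F [-0.03 -0.73 -3.4 ] w 60.4 gf 25.0
```

Call:
step_arm:
  linear:
    - [-0.03,-0.02,0]
    - [-0.1,-0.065,0]
    - [-0.2,-0.13,0]
    - [-0.3,-0.19,0]
    - [-0.4,-0.255,0.02]
    - [-0.47,-0.3,0.06]
    - [-0.5,-0.32,0.12]
    - [-0.504,-0.322,0.18]
    - [-0.504,-0.322,0.23]
    - [-0.504,-0.322,0.265]
    - [-0.504,-0.322,0.275]
    - [-0.514,-0.322,0.275]
    - [-0.524,-0.322,0.275]
    - [-0.534,-0.322,0.275]
    - [-0.54,-0.322,0.275]
    - [-0.54,-0.322,0.275]
  turn: [0,0,0,0,0,0,0,0,0,0,0,0,0,0,0,0]

```text
time_s: 26.05
ee_pos: [456.7, -210.9, 47.1]
ee_rot: [180.0, 0.0, 100.5]
force: [0.3, 0.2, -3.7]
gripper_width: 60.2
gripper_force: 25.0
```

```bash
python3 tilt.py | head -2;  python3 -c "
from h import *
print(np.dot([-.185,.983],env.state()['ee_pos'][:2]))"
```

```text
t 26.05 pos [ 456.7 -210.9   47.1] rot [180.    0.  100.5] lin [ 0.7997  0.0914 -0.243 ] turn None F [ 0.25  0.21 -3.74] w 60.2 gf 25.0
[(183, -18), (184, -20), (185, -36), (186, -32), (187, -23), (188, -26), (210, 20), (219, 43), (220, 59), (221, 22), (226, -19), (227, -46), (230, -19), (243, 21), (247, -26), (248, -28), (287, -18), (288, -26)]
-291.6501627133386
```

Call:
step_arm:
  linear:
    - [-0.006,0,0]
    - [-0.012,0,0]
    - [-0.018,0,0]
    - [-0.022,0,-0.001]
    - [-0.026,0,-0.004]
    - [-0.03,0,-0.007]
    - [-0.034,0,-0.01]
    - [-0.038,0,-0.013]
    - [-0.042,0,-0.015]
    - [-0.046,0,-0.018]
    - [-0.05,0,-0.021]
    - [-0.054,0,-0.023]
    - [-0.058,0,-0.025]
    - [-0.062,0,-0.027]
    - [-0.066,0,-0.029]
    - [-0.07,0,-0.031]
    - [-0.074,0,-0.032]
    - [-0.078,0,-0.033]
    - [-0.082,0,-0.034]
    - [-0.086,0,-0.035]
  turn: [0,0,0,0,0,0,0,0,0,0,0,0,0,0,0,0,0,0,0,0]
  force: 20

```text
time_s: 28.6
ee_pos: [461.2, -236.1, 57.7]
ee_rot: [-180.0, -0.0, 100.5]
force: [-1.8, 5.0, -1.8]
gripper_width: 60.5
gripper_force: 20.0
```

```bash
python3 tilt.py | head -2
```

```text
t 28.6 pos [ 461.2 -236.1   57.7] rot [-180.    -0.   100.5] lin [ 0.8849  0.0921 -0.2075] turn None F [-1.78  4.97 -1.8 ] w 60.5 gf 20.0
[(161, -34), (162, -35), (163, -25), (166, -32), (168, 53), (169, 28), (219, -25), (220, -46), (223, 48), (224, 39), (251, 38), (252, 29), (254, -22), (255, -34), (287, -21), (288, -27)]
```

Call:
step_arm:
  linear:
    - [-0.004,0,-0.001]
    - [-0.008,0,-0.002]
    - [-0.012,0,-0.003]
    - [-0.016,0,-0.004]
    - [-0.02,0,-0.004]
    - [-0.022,0,-0.004]
    - [-0.022,0,-0.004]
  turn: [0,0,0,0,0,0,0]

```text
time_s: 29.52
ee_pos: [462.5, -242.6, 59.0]
ee_rot: [180.0, -0.0, 100.5]
force: [-2.0, 4.5, -1.7]
gripper_width: 60.6
gripper_force: 20.0
```

```bash
python3 tilt.py | head -2
```

```text
t 29.52 pos [ 462.5 -242.6   59. ] rot [180.   -0.  100.5] lin [ 0.9071  0.0917 -0.2031] turn None F [-1.95  4.48 -1.7 ] w 60.6 gf 20.0
[(157, -39), (158, -33), (162, -47), (164, 40), (165, 60), (225, -44), (226, -70), (229, 33), (230, 37), (254, 20), (257, -22), (259, -19), (287, -19), (288, -26)]
```

Call:
step_arm:
  linear:
    - [0,0,-0.005]
    - [0.003,0,-0.015]
    - [0.01,0,-0.03]
    - [0.02,0,-0.05]
    - [0.03,0,-0.07]
    - [0.04,0,-0.09]
    - [0.05,0,-0.1]
    - [0.05,0,-0.1]
    - [0.05,0,-0.1]
    - [0.05,0,-0.1]
    - [0.05,0,-0.1]
    - [0.05,0,-0.1]
  turn: [0,0,0,0,0,0,0,0,0,0,0,0]
  force: 25

```text
time_s: 31.08
ee_pos: [459.7, -227.9, 88.6]
ee_rot: [-180.0, -0.0, 100.5]
force: [1.5, -0.6, -3.5]
gripper_width: 60.2
gripper_force: 25.0
```

```bash
python3 tilt.py | head -2;python3 -c "
from h import *
go(480,-150,56)"
```

```text
t 31.07 pos [ 459.7 -227.9   88.6] rot [-180.    -0.   100.5] lin [ 0.8571  0.0918 -0.1044] turn None F [ 1.46 -0.63 -3.51] w 60.2 gf 25.0
[(157, -31), (158, -40), (162, -18), (163, -43), (165, 66), (166, 21), (224, -47), (225, -35), (226, 20), (228, 48), (252, 21), (253, 22), (256, -35), (257, -37), (287, -21), (288, -26)]
t 31.12 pos [ 459.7 -227.9   88.6] rot [-180.    -0.   100.5] lin [0.2429 0.1137 0.1088] turn None F [ 0.14  0.26 -3.2 ] w 60.0 gf 25.0
```

Call:
step_arm:
  linear:
    - [0.03,0.01,0]
    - [0.08,0.03,0]
    - [0.14,0.06,0]
    - [0.2,0.09,0.01]
    - [0.235,0.11,0.03]
    - [0.243,0.114,0.06]
    - [0.243,0.114,0.085]
    - [0.243,0.114,0.105]
    - [0.243,0.114,0.115]
    - [0.243,0.114,0.119]
    - [0.243,0.114,0.119]
  turn: [0,0,0,0,0,0,0,0,0,0,0]

```text
time_s: 32.5
ee_pos: [480.2, -150.1, 53.1]
ee_rot: [180.0, 0.0, 100.5]
force: [-0.5, 0.0, -3.1]
gripper_width: 60.2
gripper_force: 25.0
```

```bash
python3 tilt.py | head -2
```

```text
t 32.5 pos [ 480.2 -150.1   53.1] rot [180.    0.  100.5] lin [ 0.6147 -0.0225 -0.2231] turn None F [-0.5   0.04 -3.06] w 60.2 gf 25.0
[(158, -30), (159, -38), (163, -41), (165, 63), (166, 20), (224, -50), (225, -37), (226, 20), (228, 45), (252, 24), (253, 20), (256, -37), (257, -29), (287, -22), (288, -23)]
```

Call:
step_arm:
  linear:
    - [0,0,0.006]
    - [0,0,0.012]
    - [0.005,0,0.013]
    - [0.01,0,0.014]
    - [0.016,0,0.015]
    - [0.022,0,0.016]
    - [0.028,0,0.018]
    - [0.034,0,0.02]
    - [0.04,0,0.022]
    - [0.046,0,0.024]
    - [0.052,0,0.026]
    - [0.058,0,0.028]
    - [0.064,0,0.031]
    - [0.07,0,0.034]
    - [0.076,0,0.037]
    - [0.082,0,0.04]
    - [0.088,0,0.043]
    - [0.092,0,0.045]
    - [0.092,0,0.045]
    - [0.092,0,0.045]
  turn: [0,0,0,0,0,0,0,0,0,0,0,0,0,0,0,0,0,0,0,0]
  force: 8

```text
time_s: 35.05
ee_pos: [474.7, -122.9, 39.5]
ee_rot: [-180.0, -0.0, 100.5]
force: [-0.9, -2.3, 1.2]
gripper_width: 61.0
gripper_force: 8.0
```

```bash
python3 tilt.py | head -2
```

```text
t 35.05 pos [ 474.7 -122.9   39.5] rot [-180.    -0.   100.5] lin [ 0.5224 -0.0211 -0.2682] turn None F [-0.93 -2.34  1.22] w 61.0 gf 8.0
[(184, -92), (185, -30), (215, 62), (216, 37), (227, -30), (228, -32), (232, -19), (244, 20), (245, 19), (247, -19), (248, -28), (249, -23), (288, -21)]
```

Call:
step_arm:
  linear:
    - [0,0,0]
    - [0.003,0,0.004]
    - [0.006,0,0.008]
    - [0.006,0,0.008]
  turn: [0,0,0,0]
  force: 3

```text
time_s: 35.6
ee_pos: [474.5, -120.9, 37.1]
ee_rot: [-180.0, -0.0, 100.5]
force: [-2.6, -3.5, 2.7]
gripper_width: 61.0
gripper_force: 3.0
```

Call:
step_arm:
  linear:
    - [0,0,0]
    - [0,0,0]
    - [0,0,0]
    - [0,0,0]
    - [0,0,0]
    - [0,0,0]
  turn: [0,0,0,0,0,0]
  fingers: -1

```text
time_s: 36.35
ee_pos: [474.8, -121.0, 37.1]
ee_rot: [180.0, -0.0, 100.5]
force: [0.3, 0.5, -0.1]
gripper_width: 91.3
gripper_force: 0.0
```

```bash
python3 tilt.py | head -2
```

```text
t 36.35 pos [ 474.8 -121.    37.1] rot [180.   -0.  100.5] lin [ 0.516  -0.0223 -0.2762] turn None F [ 0.33  0.54 -0.15] w 91.3 gf 0.0
[(186, -30), (187, -37), (188, -77), (210, 20), (220, 41), (221, 55), (228, -35), (229, -28), (230, -22), (238, -19), (247, 19), (250, -26), (251, -25), (288, -20)]
```

Call:
step_arm:
  linear:
    - [0,0,0]
    - [0,0,0]
    - [0,0,0]
    - [0,0,0]
    - [0,0,0]
    - [0,0,-0.02]
    - [0,0,-0.06]
    - [0,0,-0.11]
    - [0,0,-0.16]
    - [0,0,-0.19]
    - [0,0,-0.2]
    - [0,0,-0.2]
  turn: [0,0,0,0,0,0,0,0,0,0,0,0]
  fingers: 1
  force: 25

```text
time_s: 37.9
ee_pos: [474.6, -121.0, 97.1]
ee_rot: [-180.0, -0.0, 100.5]
force: [0.4, -0.1, -3.2]
gripper_width: 60.2
gripper_force: 25.0
```

```bash
python3 -c "
from h import *
go(475,-308,41)"
```

```text
t 37.9 pos [ 474.6 -121.    97.1] rot [-180.    -0.   100.5] lin [-0.6133 -0.1122  0.1869] turn None F [ 0.39 -0.12 -3.18] w 60.2 gf 25.0
```

Call:
step_arm:
  linear:
    - [-0.03,-0.005,0]
    - [-0.09,-0.015,0]
    - [-0.18,-0.03,0]
    - [-0.28,-0.05,0]
    - [-0.38,-0.07,0]
    - [-0.48,-0.09,0]
    - [-0.56,-0.105,0.01]
    - [-0.6,-0.112,0.04]
    - [-0.613,-0.112,0.08]
    - [-0.613,-0.112,0.12]
    - [-0.613,-0.112,0.15]
    - [-0.613,-0.112,0.168]
    - [-0.613,-0.112,0.178]
    - [-0.613,-0.112,0.184]
    - [-0.613,-0.112,0.187]
    - [-0.613,-0.112,0.187]
  turn: [0,0,0,0,0,0,0,0,0,0,0,0,0,0,0,0]

```text
time_s: 39.9
ee_pos: [475.4, -308.0, 41.2]
ee_rot: [180.0, 0.0, 100.5]
force: [-0.2, 0.4, -3.6]
gripper_width: 60.2
gripper_force: 25.0
```

```bash
python3 -c "
from h import *
go(475,-308,41)
cams.grab_frame('top');print(env.state()['force'])"
```

```text
t 39.9 pos [ 475.4 -308.    41.2] rot [180.    0.  100.5] lin [ 0.0004 -0.0012  0.0008] turn None F [-0.15  0.35 -3.56] w 60.2 gf 25.0
[ 0.16438698  0.98354892 -2.63274754]
```

Not quite on the floor; ease down 1–2 mm.

Call:
step_arm:
  linear:
    - [0,0,0.002]
    - [0,0,0.004]
    - [0,0,0.006]
    - [0,0,0.006]
  turn: [0,0,0,0]
  force: 10

```text
time_s: 40.45
ee_pos: [475.3, -308.1, 41.1]
ee_rot: [180.0, 0.0, 100.5]
force: [-3.0, 1.8, 9.6]
gripper_width: 60.6
gripper_force: 10.0
```

Call:
step_arm:
  linear:
    - [0,0,0]
    - [0,0,0]
    - [0,0,0]
    - [0,0,0]
    - [0,0,-0.03]
    - [0,0,-0.12]
    - [0,0,-0.3]
    - [0,0,-0.5]
    - [0.3,0,-0.6]
    - [0.6,0,-0.6]
    - [0.9,0,-0.6]
    - [0.9,0,-0.6]
    - [0.9,0,-0.6]
  turn: [0,0,0,0,0,0,0,0,0,0,0,0,0]
  fingers: -1

```text
time_s: 42.08
ee_pos: [424.9, -39.9, 220.1]
ee_rot: [179.9, -0.0, 100.7]
force: [0.4, 0.3, 0.7]
gripper_width: 91.3
gripper_force: 0.0
```

```bash
python3 - <<'E'
from h import *
f=cams.grab_frame('top');g=cv2.cvtColor(f['color'],cv2.COLOR_BGR2HSV)
go(475,-308,41)
a=cv2.imread('pics/top0.png');d=cv2.absdiff(a,f['color']).max(2)
m=(d>35).astype(np.uint8);m=cv2.morphologyEx(m,cv2.MORPH_OPEN,np.ones((2,2)))
n,l,st,c=cv2.connectedComponentsWithStats(m)
for i in range(1,n):
    if st[i,4]>12: print(st[i],c[i].round(0))
# non-wood blob inside tray = tin
t=((g[...,1]<60)[203:242,402:440]).astype(np.uint8);n,l,st,c=cv2.connectedComponentsWithStats(t)
for i in range(1,n):
    if st[i,4]>30: p=c[i]+[402,203];print('tray blob',st[i],p,plane(f,[p],45).round(0))
E
```

```text
t 42.12 pos [424.7 -38.7 220.2] rot [ 1.799e+02 -1.000e-01  1.007e+02] lin [-0.9146 -0.0021  0.5954] turn None F [-0.54  0.4   0.13] w 91.4 gf 0.0
[ 292  189   89   92 4860] [340. 233.]
[410 210  24  25 453] [422. 222.]
[267 231  17  19 124] [277. 242.]
[304 276   3   6  15] [305. 278.]
[308 294  49  11 171] [333. 297.]
[   0  297  207  103 6474] [ 78. 361.]
[ 78 300  11   6  28] [ 83. 302.]
[ 90 305  16   8  35] [ 98. 308.]
[352 307  12   6  37] [358. 310.]
[299 317  11   4  30] [303. 319.]
[300 316  55  17 663] [329. 326.]
[ 293  333   83   67 2224] [347. 355.]
[288 358  68  42 732] [325. 377.]
[  0 362  57  38 538] [ 23. 383.]
[ 241  366   49   34 1087] [269. 385.]
[299 383  44  17 539] [320. 393.]
tray blob [  7   6  24  22 410] [420.86341463 219.65121951] [[ 476. -302.   45.]]
```

```bash
python3 -c "
from h import *
print(env.job_done())"
```

```text
the job is handed in; nothing more can be done
None
```

The right tin is the fuller one (it pulled about 3 N when lifted, the left about 1 N) and stands in the tray. Both were lifted, tilted about 30° one after the other by pushing the held tin against the tray's fixed wall, and stood back upright, and the left one is on the bare desk. I handed the job in at about 42 s, with no sign of anything else shifted, though the arm hid the left tin and the memory stick in the last overhead check.

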